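# Tip the tablet tube out of a pill carousel

## Task

Two pockets of the pill carousel are still loaded: one with a long tablet tube, the opposite one with a squat pill pot. Turn the wheel by its bar knob until the tube's pocket sits squarely at the mouth in the low edge of the drum, tip the drum forward by its handle so that the tube drops into the silicone bowl underneath, then lean the drum fully back to rest. The pot stays in the carousel, the bowl where it stands, and the other things on the shelf are left alone.

Things in the scene. Friction and masses are not known exactly. Their poses are not given: they have to be found in the camera images.
- stand: White plastic U-shaped stand of the pill carousel; does not move. Two foot rails 230 mm long, 14 mm high at y = +-128 mm, joined at x = +114 mm; on each an upright 44 mm wide in x, 12 mm thick, 217 mm high. Origin on the shelf midway between the uprights, z up, -x = the user's side, towards the robot. The drum pivots about the line along y through (0, 0, 195 mm).
- drum (a joint): Tipping angle of the drum, rad: 0 = leaning back on its stop, grows as the handle is pulled over to the stand's -x, 0.96 = stop. Stiff pivot (0.22 N m, about 2 N at the handle): the drum stays where it is left. The tube rolls over the mouth's 8 mm sill from about 0.65 on; tip to 0.9 to be sure.
- drum_centre (a point): Centre of the drum, on the pivot axis. The drum is a flat white round box, 216 mm diameter, from -23 to 24 mm along its axis, with a fixed clear cover. Frame = the drum's: z = out of the cover, leaning from vertical to the stand's -x by 0.52 rad (30 deg) plus joint drum; y = the pivot axis; -x points to the mouth, at the low edge.
- wheel (a joint): Angle of the six-pocket wheel in the drum, rad, about the drum's z, counter-clockwise positive when facing the cover. Starts near 0 (within 0.1) with the loaded pockets (70 mm wide, straight-sided) left and right of the axis; the pocket on the drum's +y side sits squarely at the mouth at +1.571, the one on -y at -1.571; 0.1 off is close enough. Stops at +-3.1. Stays where it is left (friction 0.06 N m).
- knob (a point): Grip point of the wheel's grey bar knob, on the drum's axis 53 mm out from its centre. The bar is 64 mm long, 15 mm wide, from 28 to 62 mm out; below it lie a 60 mm disc (to 28 mm) and the cover (to 24 mm). Frame turns with the wheel: z = out of the cover (30 deg from vertical at rest), y = along the bar, which points at the two loaded pockets; x = across it.
- handle (a point): Middle of the drum's steel handle bar: 12 mm thick, 104 mm long, level, along the stand's y; at x = 126, z = 50 mm in the drum's frame (at rest 84 mm behind and 106 mm above the pivot axis; 136 mm from it). Below the bar about 30 mm are free down to the drum's edge. It turns with the drum about the pivot axis. Frame = the drum's.
- mouth (a point): Where the tube's centre lies when its pocket is at the mouth: at x = -83 mm, z = -5 mm in the drum's frame. The mouth is a 76 mm wide gap in the drum's wall at its low edge on the user's side, 104 mm from the drum's centre, with an 8 mm sill and a short lip. Frame = the drum's.
- tube: White plastic tablet tube with a cap, a cylinder 60 mm long, 28 mm diameter, 30 g, loose, lying crosswise in one of the two loaded pockets (84 mm from the drum's axis, left or right of it) under the clear cover. Origin at its centre, x along its length.
- pot: White plastic squat round pill pot, 32 mm diameter, 28 mm high, 25 g, loose, in the pocket opposite the tube. Origin at its centre, z up its height.
- bowl: Grey hard-silicone bowl, 140 mm across the rim, 55 mm high, 220 g, loose, standing on the shelf under the drum's mouth, where the tube will drop. Origin: centre of its underside; z up.
- board: Walnut chopping board, 260 x 180 x 20 mm, lying flat, loose. Origin: centre of its underside. Bystander.
- fork: Steel fork, 200 mm long, 4 mm thick, lying along its x on the walnut board. Origin on its underside near the middle. Bystander.
- lunchbox: White plastic lunch box with its sliding lid shut, 170 x 115 x 61 mm, loose. Origin: centre of its underside. Bystander.
- ramekin: Yellow ceramic ramekin, empty, 90 mm diameter, 50 mm high, loose. Origin: centre of its underside. Bystander.

How it is judged:
By the outcome, as a careful person would: the job done as asked, in the order asked, and still so for the second after the job is handed in, with the robot touching nothing.
It also fails if it takes over 54 s, if anything falls off the work surface, if the arm or the gripper's body presses on something with over 40 N, if the wrist force passes 120 N, or if a joint passes its speed limit or range.

## Robot

A 7-joint arm with a two-finger parallel gripper is mounted at the origin on the work surface. World frame = base frame: x ahead of the robot, y to its left, z up, the work surface at z = 0. Lengths are in m, angles in rad, forces in N, time in s.
With the tool pointing down it reaches from about 0.425 to 0.925 m from the base axis. Payload 6.8 kg.
Tool frame: the origin (TCP) lies at the very end of the fingers, on their centre line; the grasp point (between the pads) lies r.pinch_z behind it (r.pinch_z is the distance from the TCP to the grasp point, in m); z points along the fingers, y is the line along which they close (so a half turn about z gives the same grasp; the last joint's range is limited). The gripper opens to 85 mm and grips with 20 to 120 N. Pads are 22 mm wide; open, the fingers measure 114 mm over their backs; the gripper's body (76 mm by 85 mm) begins 54 mm behind the grasp point. The pads swing forward as they close: fully open they stand 13 mm farther back than shut.
Start: joints at [1.042, 0.477, 0.022, 1.555, -0.011, 1.109, -0.083], TCP at [0.276, -0.616, 0.208] pointing down, gripper open.
Joint ranges: [-2.96, 2.96], [-0.34, 2.1], [-1.41, 1.46], [0.24, 2.44], [-1.37, 4.51], [0.17, 1.92], [-2.96, 2.96]. Speed limits (rad/s): [2.39, 2.39, 3.14, 3.14, 3.14, 3.14, 3.14].

## Interface

Orientations are given as a rotation vector (axis times angle).
In Python, from bench import status, grab_frame, camera_model, r gives the robot as it stands. The module is installed in compiled form; this text tells all that it offers.
- The arm moves only by the shell command python3 -m creep 'ROWS' [FORCE]. ROWS is text: rows parted by semicolons, each of 7 numbers parted by spaces: the turn, a rotation vector about the tool's x, y, z in rad, then the shift along the tool's x, y, z in mm, then the opening, from -1 (shut) to 1 (fully open). In form: rx ry rz tx ty tz fingers; .... A call has 1 to 10 rows; each row is the pose to reach, as a shift and turn from the pose commanded when the call began, along the tool's axes at that moment; what a row does not reach only later rows make up. A row lasts 1/8 s, in which the tool goes at most 62.5 mm and 10.7 degrees, less where a joint would pass 70% of its speed; a pose out of reach is approached as far as the arm can. A call with a gripper value outside its range is refused whole. The fingers move at their own pace and stop on an object; FORCE is the grip in N (left out, the last holds). Time passes only in rows, so rows that repeat a pose let the fingers close. It gives the time, the measured TCP pose, the force, the opening and the grip force at its end, in the units of the state.
- status.get_obs(): the state, without advancing time (a new reading comes with each control period).
- grab_frame(name): name is "scene" or "top" or "wrist"; returns (picture, depth): 400x640x3 uint8, red, green, blue; 400x640 float32, m along the optical axis (not along the pixel's ray), 0 where there is no reading.
- camera_model(name): a dict with "K" (3x3 intrinsics, pixels), "rvec" (rotation vector, rad) and "tvec" (3), from world to camera coordinates, as OpenCV has them. Camera axes: x right, y down, z forward; pixel columns grow to the right and rows downward; lengths in m; the calibration is good to about 2 mm. A picture is of the moment at which its call begins: read the wrist's pose just before it. camera_model takes no time and is no camera call; for the wrist camera it gives the pose at the moment of the call.
- r.hand_in(): hands the job in; it is judged then, once.
The state is a dict: "clock": time; "joints": joint angles; "qvel": joint speeds; "tau": joint torques, N m; "tcp_pos": TCP position; "orientation": TCP orientation; "contact_force": force on the tool from outside, world axes, zero at the start; "moment": the same for the moment, N m; "grip_width": finger opening in m; "gripper_force": force on a finger pad.
Only numpy, scipy, OpenCV 4.12 (cv2) and the standard library are available. Lean on these libraries where they do the work, as an engineer would, in place of code of your own. Each camera call takes 0.05 s, during which the arm holds its last target. There are 200 camera calls.

## Working session

There is one attempt and no reset: what is moved stays moved. The work goes in short steps, Python scripts to look and compute and a shell command to move; the robot and the scene stay as the last step left them, time stands still between calls to the robot, and variables do not carry over. Pictures are saved under pics/ and viewed, at most 10 in all, crops included, and the job is handed in when it is done.

```bash
mkdir -p pics; ls
python3 - <<'E'
from bench import status, grab_frame, camera_model, r
import cv2, numpy as np
print(r.pinch_z, status.get_obs())
for n in ("scene","top"):
    p,d=grab_frame(n); cv2.imwrite(f"pics/{n}0.png",p[:,:,::-1]); np.save(f"{n}0d.npy",d); np.save(f"{n}0p.npy",p)
    m=camera_model(n); print(n,m)
    R=cv2.Rodrigues(np.array(m["rvec"],float))[0]; print("cam pos",-R.T@np.array(m["tvec"]).ravel())
E
```

```text
pics
0.0187 {'clock': 0.0, 'joints': array([ 1.04193129,  0.47779491,  0.02234387,  1.55643649, -0.01153857,
        1.10930672, -0.08308177]), 'qvel': array([ 1.19877202e-03, -8.61432153e-04, -1.32198604e-03, -5.01318921e-05,
        1.29655265e-03, -4.34318886e-04, -1.52370561e-03]), 'tau': array([-5.12943006e-04, -5.96452010e+01,  1.60787769e+00, -2.81195533e+01,
        1.24394751e-02,  9.34407057e-03,  7.05484652e-06]), 'tcp_pos': array([ 0.27544472, -0.61555196,  0.20663563]), 'orientation': array([-3.07060278e+00, -6.55734480e-01,  7.52235242e-04]), 'contact_force': array([-0.43730988,  0.092867  ,  0.77176025]), 'moment': array([ 0.03332176,  0.00337759, -0.05456598]), 'gripper_force': 0.0, 'grip_width': 0.08546890500827303}
scene {'K': array([[507.63678161,   0.        , 313.1285204 ],
       [  0.        , 507.63678161, 206.66329513],
       [  0.        ,   0.        ,   1.        ]]), 'rvec': array([ 1.05933136,  2.17535284, -1.18596028]), 'tvec': array([ 0.28162623, -0.05450612,  1.73308218])}
cam pos [1.36877151 0.6714107  0.87265704]
top {'K': array([[414.90990753,   0.        , 316.79339639],
       [  0.        , 414.90990753, 204.6316349 ],
       [  0.        ,   0.        ,   1.        ]]), 'rvec': array([ 2.12764952, -2.14709879,  0.18438763]), 'tvec': array([0.02205112, 0.57269024, 1.14726281])}
cam pos [0.37523297 0.02481147 1.22607378]
```

View pics/scene0.png

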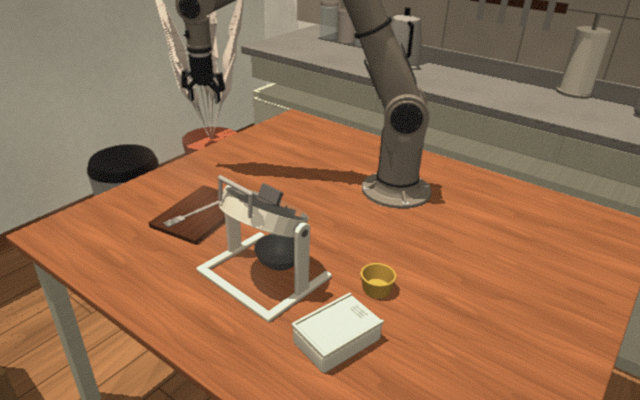

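View pics/top0.png

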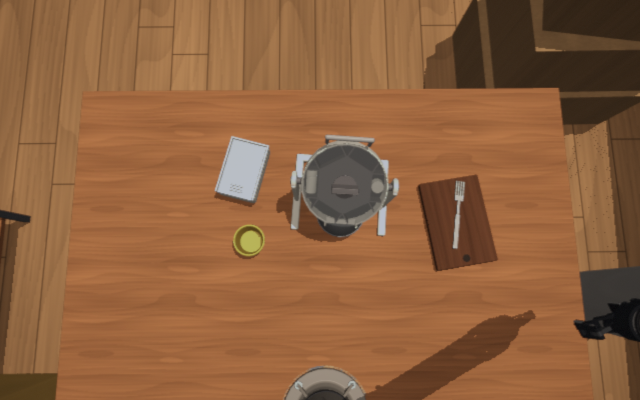

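The top view shows the tube at (311,182), on the stand's left (+y), and the pot at (377,186). The handle is near (349,139), the bowl at (340,222), the uprights at (296,180) and (395,187). The wheel therefore goes to +1.571.

```bash
cat > h.py <<'E'
import numpy as np, cv2
from scipy.spatial.transform import Rotation as Rot
def cloud(d,m):
    K=m["K"];R=cv2.Rodrigues(np.array(m["rvec"],float))[0];t=np.array(m["tvec"]).ravel()
    v,u=np.mgrid[:d.shape[0],:d.shape[1]]
    c=np.stack([(u-K[0,2])/K[0,0]*d,(v-K[1,2])/K[1,1]*d,d],-1)
    return (c-t)@R   # world
E
python3 - <<'E'
import numpy as np,cv2
from h import *
from bench import camera_model
d=np.load("top0d.npy");p=np.load("top0p.npy");W=cloud(d,camera_model("top"))
hsv=cv2.cvtColor(p,cv2.COLOR_RGB2HSV)
def rep(n,m):
    q=W[m]; print(n,len(q),q.mean(0).round(4) if len(q) else '', q.min(0).round(3),q.max(0).round(3)); return q
v,u=np.mgrid[:400,:640]
z=W[...,2]; ok=d>0
roi=lambda a,b,c,e:(u>=a)&(u<b)&(v>=c)&(v<e)&ok
L=rep("upL",roi(288,304,165,200)&(z>.18)&(z<.235)); Rr=rep("upR",roi(386,402,165,205)&(z>.18)&(z<.235))
H=rep("handle",roi(320,380,128,150)&(z>.28)&(z<.33))
c=np.cov(H[:,:2].T);print("handle dir",np.linalg.eigh(c)[1][:,1])
K=rep("knob",roi(325,365,170,205)&(z>.24))
rep("bowl",roi(315,365,215,240)&(z>.03)&(z<.07))
rl=rep("railL",roi(285,310,200,235)&(z>.005)&(z<.03)&(hsv[...,1]<60)); rr=rep("railR",roi(370,395,200,240)&(z>.005)&(z<.03)&(hsv[...,1]<60))
for q in (rl,rr):
    vx=np.linalg.eigh(np.cov(q[:,:2].T))[1][:,1]; print(vx)
# drum disc plane
D=rep("drum",roi(305,390,140,225)&(z>.12))
big=cv2.resize(p[110:250,270:420],None,fx=5,fy=4.2*5/4.2)[:, :, ::-1][:600]; 
big=cv2.resize(p[125:245,275:415],None,fx=5,fy=5,interpolation=cv2.INTER_CUBIC)[:,:,::-1]; cv2.imwrite("pics/crop.png",big)
E
```

```text
upL 200 [0.6053 0.0674 0.2094] [0.565 0.051 0.182] [0.634 0.085 0.233]
upR 179 [ 0.5899 -0.171   0.2091] [ 0.57  -0.188  0.18 ] [ 0.613 -0.152  0.235]
handle 263 [ 0.6845 -0.0573  0.305 ] [ 0.676 -0.113  0.281] [ 0.693 -0.002  0.311]
handle dir [0.08211748 0.99662266]
knob 191 [ 0.5743 -0.0487  0.2481] [ 0.564 -0.098  0.24 ] [ 0.625 -0.016  0.255]
bowl 204 [ 0.4997 -0.0433  0.0469] [ 0.481 -0.108  0.03 ] [0.536 0.019 0.06 ]
railL 204 [0.5511 0.081  0.0137] [0.509 0.069 0.007] [0.594 0.093 0.026]
railR 211 [ 0.5289 -0.1732  0.0133] [ 0.487 -0.186  0.006] [ 0.572 -0.16   0.03 ]
[-0.99601448  0.08919167]
[-0.99578742  0.09169194]
drum 5904 [ 0.5981 -0.0525  0.2211] [ 0.501 -0.176  0.123] [0.702 0.048 0.309]
```

View pics/crop.png

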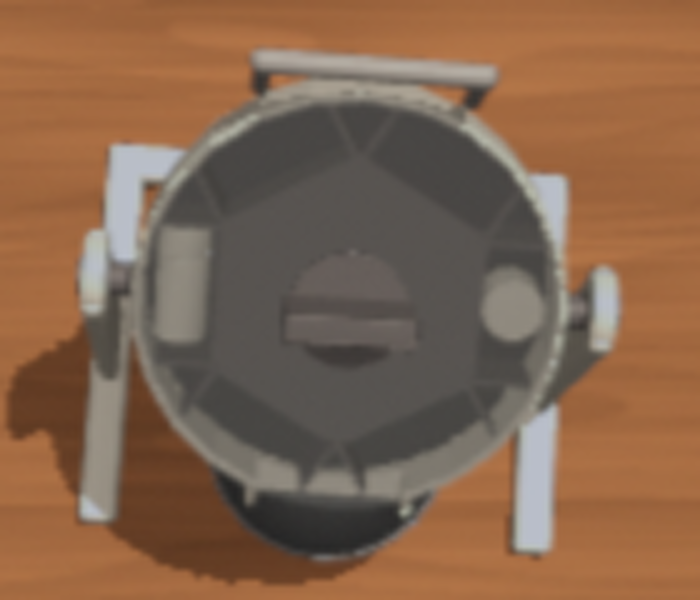

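The crop confirms this: tube left at (183,285) lying crosswise, pot right at (512,302), bar about parallel to the handle, so the wheel is near 0. The rails, uprights and handle agree on a pivot centre of about (0.600,-0.050,0.195) and a yaw of about -0.087.

```bash
cat >> h.py <<'E'
C=np.array([.600,-.0505,.195]); YAW=-.087
S=Rot.from_euler('z',YAW).as_matrix()
def drumR(q=0.):   # columns: drum x,y,z in world
    a=np.pi/6+q; z=S@[-np.sin(a),0,np.cos(a)]; y=S[:,1]; return np.column_stack([np.cross(y,z),y,z])
def toolR(z,y):
    z=z/np.linalg.norm(z); y=y-z*(y@z); y/=np.linalg.norm(y); return np.column_stack([np.cross(y,z),y,z])
def rel(R,p,R0=None,p0=None):
    from bench import status
    if R0 is None:
        o=status.get_obs(); p0=o["tcp_pos"]; R0=Rot.from_rotvec(o["orientation"]).as_matrix()
    print("turn",Rot.from_matrix(R0.T@R).as_rotvec().round(4),"shift mm",(R0.T@(p-p0)*1000).round(1))
E
python3 - <<'E'
from h import *
D=drumR(); R=toolR(-D[:,2],D[:,0]); rel(R,C+.130*D[:,2])
print(C+.130*D[:,2])
E
```

```text
turn [-0.4745  0.2773 -1.0379] shift mm [ 470.2 -415.  -100.2]
[ 0.53524584 -0.04485213  0.3075833 ]
```

```bash
python3 -m creep '0 0 0 0 0 -60 1; -0.4745 0.2773 -1.0379 470 -415 -130 1; -0.4745 0.2773 -1.0379 470 -415 -130 1; -0.4745 0.2773 -1.0379 470 -415 -130 1; -0.4745 0.2773 -1.0379 470 -415 -130 1; -0.4745 0.2773 -1.0379 470 -415 -130 1; -0.4745 0.2773 -1.0379 470 -415 -130 1; -0.4745 0.2773 -1.0379 470 -415 -130 1; -0.4745 0.2773 -1.0379 470 -415 -130 1; -0.4745 0.2773 -1.0379 470 -415 -130 1' 40
python3 - <<'E'
from h import *
from bench import status
D=drumR(); R=toolR(-D[:,2],D[:,0]); rel(R,C+.130*D[:,2]); print(status.get_obs()["joints"].round(3))
E
```

```text
clock: 1.35
tcp_pos: [0.5073, -0.1053, 0.3301]
orientation: [1.999, 1.832, 0.49]
contact_force: [1.3, -0.1, 0.5]
grip_width: 0.0853
gripper_force: 0.0
turn [0.0012 0.0018 0.0006] shift mm [62.7  8.3 30.7]
[ 0.842 -0.162 -0.65   2.119 -0.234  0.638  0.237]
```

```bash
python3 -m creep '0 0 0 63 8 31 1; 0 0 0 63 8 31 1; 0 0 0 63 8 31 1'
python3 - <<'E'
from h import *
from bench import status,grab_frame,camera_model
D=drumR(); R=toolR(-D[:,2],D[:,0]); rel(R,C+.130*D[:,2]); print(status.get_obs()["joints"].round(3))
m=camera_model("wrist"); p,d=grab_frame("wrist"); np.save("w1p.npy",p);np.save("w1d.npy",d); cv2.imwrite("pics/w1.png",p[:,:,::-1])
Wd=(cloud(d,m)-C)@D; ok=(d>0)&(np.hypot(Wd[...,0],Wd[...,1])<.06)
k=ok&(Wd[...,2]>.055)&(Wd[...,2]<.068); q=Wd[k]; print(len(q),q.mean(0).round(4),q.min(0).round(4),q.max(0).round(4))
if len(q)>9:
    r=cv2.minAreaRect((q[:,:2]*1000).astype(np.float32)); print(r)
E
```

```text
clock: 1.72
tcp_pos: [0.5346, -0.0456, 0.3065]
orientation: [1.998, 1.836, 0.49]
contact_force: [-0.2, -0.9, -0.3]
grip_width: 0.0853
gripper_force: 0.0
turn [-0.0003  0.0003  0.0023] shift mm [ 0.8  1.  -0.7]
[ 0.851 -0.1   -0.847  2.118 -0.045  0.568 -0.067]
1652 [0.0019 0.0015 0.0615] [-0.0058 -0.0319  0.055 ] [0.0092 0.0315 0.0639]
((1.6899237632751465, -0.1959228515625), (14.380424499511719, 63.36498260498047), 0.652886152267456)
```

View pics/w1.png

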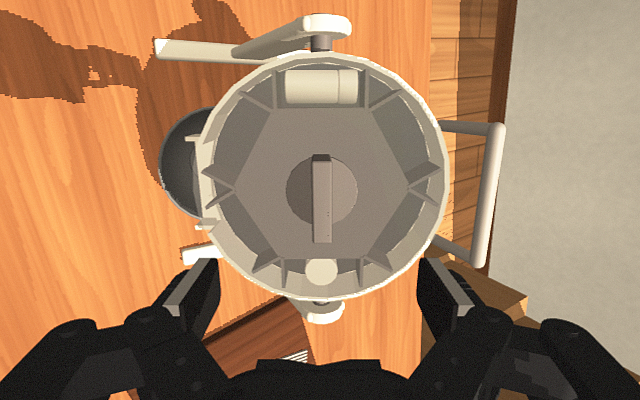

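The wrist view shows the bar at (322,200), the tube at the top (320,87) and the pot at the bottom (321,271). The bar measures 14 x 63 mm and sits 1.7 mm off the predicted axis at an angle near 0. I go down and grip it.

```bash
python3 -m creep '0 0 0 0.5 2.7 45 1; 0 0 0 0.5 2.7 75 1; 0 0 0 0.5 2.7 92 1; 0 0 0 0.5 2.7 92 1; 0 0 0 0.5 2.7 92 -1; 0 0 0 0.5 2.7 92 -1; 0 0 0 0.5 2.7 92 -1; 0 0 0 0.5 2.7 92 -1; 0 0 0 0.5 2.7 92 -1; 0 0 0 0.5 2.7 92 -1' 40
```

```text
clock: 3.02
tcp_pos: [0.5832, -0.0503, 0.2289]
orientation: [1.999, 1.833, 0.491]
contact_force: [-0.1, -0.2, -0.8]
grip_width: 0.0
gripper_force: 0.0
```

Run:
```python
from h import *
from bench import status,grab_frame,camera_model
D=drumR(); o=status.get_obs(); print(((o["tcp_pos"]-C)@D*1000).round(1),o["grip_width"],o["joints"].round(3))
m=camera_model("wrist"); p,d=grab_frame("wrist"); cv2.imwrite("pics/w2.png",p[:,:,::-1])
```

```text
[ 2.4 -1.2 37.7] 2.2808945718962854e-05 [ 0.773  0.15  -0.891  2.133  0.495  0.435 -0.568]
```

View pics/w2.png

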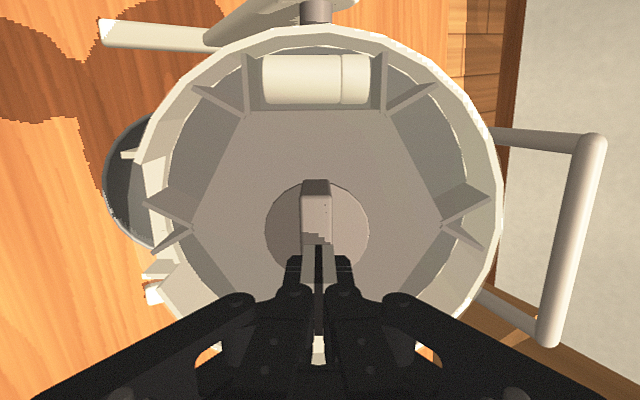

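Run:
```python
from h import *
from bench import status,grab_frame,camera_model
D=drumR(); o=status.get_obs(); R0=Rot.from_rotvec(o["orientation"]).as_matrix()
m=camera_model("wrist"); p,d=grab_frame("wrist"); W=cloud(d,m); Wd=(W-C)@D*1000
for a in (-.0,-.0187,-.04,-.08):
    x=o["tcp_pos"]+R0[:,2]*a; print(a,cv2.projectPoints(x,m["rvec"],m["tvec"],m["K"],None)[0].ravel().round(1))
for v,u in [(185,316),(200,316),(225,316),(240,316),(250,316),(258,300),(258,316),(258,335),(268,300),(268,318),(268,335),(290,290),(290,318),(290,345),(320,318),(345,318)]: print((u,v),d[v,u].round(3),Wd[v,u].round(1),((W[v,u]-o["tcp_pos"])@R0*1000).round(1),p[v,u])
```

```text
-0.0 [317.4 240.9]
-0.0187 [317.4 256.3]
-0.04 [317.3 278.6]
-0.08 [317.  344.1]
(316, 185) 0.165 [ 1.7 31.4 44.1] [32.6 -0.7 -6.4] [83 76 69]
(316, 200) 0.149 [ 1.8 29.  62. ] [ 30.2  -0.6 -24.4] [181 165 145]
(316, 225) 0.152 [ 1.8 17.1 61.9] [ 18.3  -0.6 -24.2] [188 167 149]
(316, 240) 0.154 [ 1.7  9.7 61.7] [ 10.9  -0.6 -24.1] [113 100  90]
(316, 250) 0.145 [ 1.8  9.4 71.9] [ 10.6  -0.6 -34.3] [21 17 19]
(300, 258) 0.146 [-5.2  5.5 71.7] [  6.7  -7.5 -34. ] [38 33 36]
(316, 258) 0.137 [ 1.8  9.5 79.8] [ 10.7  -0.5 -42.1] [27 27 21]
(335, 258) 0.146 [10.1  5.5 71.6] [  6.6   7.7 -34. ] [20 17 17]
(300, 268) 0.137 [-4.7  5.5 80.8] [  6.6  -7.1 -43.1] [37 31 31]
(318, 268) 0.128 [ 2.6  9.9 89.1] [ 11.    0.3 -51.4] [33 34 33]
(335, 268) 0.128 [ 9.1  9.9 89.1] [ 11.1   6.8 -51.5] [108  98  88]
(290, 290) 0.109 [ -6.5  12.3 108.5] [ 13.4  -8.8 -70.8] [30 27 29]
(318, 290) 0.119 [ 2.6  6.8 99.5] [  7.9   0.3 -61.8] [43 41 36]
(345, 290) 0.109 [ 11.4  12.4 108.6] [ 13.5   9.1 -70.9] [34 35 33]
(318, 320) 0.123 [ 2.6 -6.  99.1] [ -4.8   0.3 -61.5] [45 43 41]
(318, 345) 0.216 [  2.8 -80.   23.9] [-78.8   0.3  13.8] [239 228 200]
```

The fingers shut just above the bar. In the wrist view the fingertips lie about 30 mm behind the reported TCP, so I measure that offset before going lower.

```bash
cat > tip.py <<'E'
from h import *
from bench import status,grab_frame,camera_model
o=status.get_obs(); R0=Rot.from_rotvec(o["orientation"]).as_matrix()
m=camera_model("wrist"); p,d=grab_frame("wrist"); W=cloud(d,m); T=(W-o["tcp_pos"])@R0*1000; Wd=(W-C)@drumR()*1000
f=(p.max(2)<75)&(d>0)&(d<.2)&(abs(T[...,1])<65)&(T[...,0]>-15)&(T[...,0]<15)&(Wd[...,2]>30)
q=T[f]; print("dark pts z pct",np.percentile(q[:,2],[90,97,99,99.8]).round(1))
for s in (-1,1):
    a=q[(q[:,1]*s>0)]; a=a[a[:,2]>np.percentile(a[:,2],97)]; print(s,a.mean(0).round(1),a.min(0).round(1),a.max(0).round(1))
print("width",o["grip_width"],"tcp in drum",((o["tcp_pos"]-C)@drumR()*1000).round(1),"F",o["contact_force"].round(1))
E
python3 tip.py; python3 -m creep '0 0 0 0 0 0 1; 0 0 0 0 0 0 1; 0 0 0 0 0 0 1; 0 0 0 0 0 0 1; 0 0 0 0 0 0 1; 0 0 0 0 0 0 1'; python3 tip.py
```

```text
dark pts z pct [-72.  -53.  -39.6 -32.5]
-1 [  7.4  -8.3 -42.7] [  3.8 -13.2 -53.1] [ 14.9  -0.1 -21.7]
1 [  7.6   8.4 -43.1] [  5.9   0.3 -52.8] [ 11.3  13.8 -28.8]
width 1.1707279726227597e-05 tcp in drum [ 2.4 -1.2 37.7] F [0.3 0.2 0.2]
clock: 3.92
tcp_pos: [0.5832, -0.0503, 0.2288]
orientation: [1.999, 1.833, 0.49]
contact_force: [-0.7, 0.7, 0.1]
grip_width: 0.0854
gripper_force: 0.0
dark pts z pct [-61.6 -47.6 -42.  -38.8]
-1 [  1.4 -42.3 -43.4] [-14.3 -55.1 -47.9] [ 11.3  -7.4 -22.2]
1 [  0.8  43.8 -43. ] [-11.7  42.7 -47.3] [ 11.3  55.3 -37. ]
width 0.08540892443598237 tcp in drum [ 2.4 -1.2 37.7] F [-0.7  0.7  0.1]
```

```bash
python3 -m creep '0 0 0 1 -0.7 15 1; 0 0 0 1 -0.7 28 1; 0 0 0 1 -0.7 28 1; 0 0 0 1 -0.7 28 -1; 0 0 0 1 -0.7 28 -1; 0 0 0 1 -0.7 28 -1; 0 0 0 1 -0.7 28 -1; 0 0 0 1 -0.7 28 -1; 0 0 0 1 -0.7 28 -1' 40; python3 tip.py
```

```text
clock: 5.1
tcp_pos: [0.5963, -0.0506, 0.2044]
orientation: [1.999, 1.833, 0.49]
contact_force: [-5.6, -0.0, 4.7]
grip_width: 0.0144
gripper_force: 41.6
dark pts z pct [-71.4 -54.6 -41.5 -33.7]
-1 [  6.6 -15.5 -45. ] [ -9.4 -20.3 -54.7] [ 11.5  -6.6 -30.1]
1 [  6.6  15.9 -44.9] [ -9.4   7.5 -54.5] [ 12.1  21.  -30.2]
width 0.0143965670829003 tcp in drum [ 1.6 -0.4 10. ] F [-5.6 -0.   4.7]
```

```bash
python3 -m creep '0 0 -0.16 0 0 0 -1; 0 0 -0.33 0 0 0 -1; 0 0 -0.5 0 0 0 -1; 0 0 -0.67 0 0 0 -1; 0 0 -0.84 0 0 0 -1; 0 0 -1.01 0 0 0 -1; 0 0 -1.18 0 0 0 -1; 0 0 -1.35 0 0 0 -1; 0 0 -1.5 0 0 0 -1; 0 0 -1.571 0 0 0 -1' 40
python3 - <<'E'
from h import *
D=drumR(); R=toolR(-D[:,2],D[:,1]); rel(R,C+.010*D[:,2])
from bench import status; o=status.get_obs(); print(o["joints"].round(3),o["moment"].round(2))
E
```

```text
clock: 6.4
tcp_pos: [0.5963, -0.0506, 0.2043]
orientation: [0.11, 2.616, -0.035]
contact_force: [-8.7, -0.8, 9.0]
grip_width: 0.014
gripper_force: 42.3
turn [-0.0021  0.0005  0.0036] shift mm [ 1.5  0.5 -0.1]
[ 0.952  0.307 -1.149  2.126  0.868  0.503  0.685] [ 0.22  1.02 -0.1 ]
```

```bash
python3 -m creep '0 0 0 0 0 0 1; 0 0 0 0 0 0 1; 0 0 0 0 0 0 1; 0 0 0 0 0 -50 1; 0 0 0 0 0 -110 1; 0 0 0 0 0 -130 1; 0 0 0 0 0 -130 1'
python3 - <<'E'
from h import *
from bench import status,grab_frame,camera_model
D=drumR(); print(status.get_obs()["joints"].round(3))
m=camera_model("wrist"); p,d=grab_frame("wrist"); cv2.imwrite("pics/w3.png",p[:,:,::-1])
Wd=(cloud(d,m)-C)@D; k=(d>0)&(np.hypot(Wd[...,0],Wd[...,1])<.045)&(Wd[...,2]>.055)&(Wd[...,2]<.068); q=Wd[k]
print(len(q),q.mean(0).round(4),cv2.minAreaRect((q[:,:2]*1000).astype(np.float32)))
# handle: off-drum, z_d ~50
k=(d>0)&(Wd[...,0]>.112)&(Wd[...,2]>.04)&(abs(Wd[...,1])<.04)&(Wd[...,0]<.15); q=Wd[k]; print("handle",len(q),q.mean(0).round(4) if len(q) else '',q.max(0) if len(q) else '')
E
```

```text
clock: 7.28
tcp_pos: [0.5304, -0.0506, 0.3038]
orientation: [0.125, 2.637, -0.042]
contact_force: [-0.9, -0.4, -0.6]
grip_width: 0.0853
gripper_force: 0.0
[ 1.316 -0.144 -1.226  2.1   -0.199  0.594  1.671]
1687 [-0.0004 -0.0005  0.0615] ((1.4119701385498047, -0.6020674705505371), (64.20437622070312, 14.8164701461792), 0.5867186188697815)
handle 1390 [0.1249 0.     0.0537] [0.13292969 0.03999151 0.05736019]
```

View pics/w3.png

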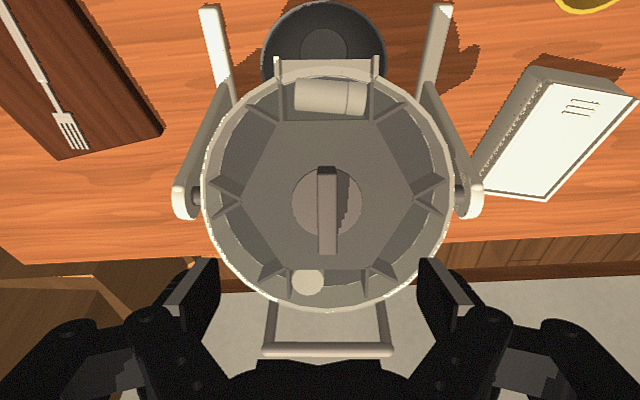

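The tube (330,97) is at the mouth and the pot (308,282) is opposite. The bar measures square to within 0.01 rad, and the handle is where expected. Next is the handle, using the corrected fingertip offset of 29 mm.

```bash
cat >> h.py <<'E'
def hpose(q,a0=-.38,back=0.,off=.045):   # tool pose holding the handle at drum angle q, tool tilting with it
    D=drumR(q); P=C+D@[.126,0,.050]; a=a0+q; z=S@[np.sin(a),0,-np.cos(a)]; y=S@[np.cos(a),0,np.sin(a)]
    return toolR(z,y),P+z*(off-back)
E
python3 - <<'E'
from h import *
R,p=hpose(0,back=.09); rel(R,p); print(p)
E
```

```text
turn [0.6868 0.6996 1.4516] shift mm [-164.8    3.9   50.8]
[ 0.70042934 -0.05925946  0.34309118]
```

```bash
python3 -m creep '0.08 0.08 0.15 -10 0 -40 1; 0.687 0.70 1.452 -165 4 20 1; 0.687 0.70 1.452 -165 4 20 1; 0.687 0.70 1.452 -165 4 20 1; 0.687 0.70 1.452 -165 4 20 1; 0.687 0.70 1.452 -165 4 20 1; 0.687 0.70 1.452 -165 4 20 1; 0.687 0.70 1.452 -165 4 51 1; 0.687 0.70 1.452 -165 4 51 1; 0.687 0.70 1.452 -165 4 51 1'
python3 - <<'E'
from h import *
from bench import status
R,p=hpose(0,back=.09); rel(R,p); print(status.get_obs()["joints"].round(3))
E
```

```text
clock: 8.57
tcp_pos: [0.7001, -0.0621, 0.3362]
orientation: [-1.96, -2.159, 0.349]
contact_force: [-0.4, 0.6, -0.4]
grip_width: 0.0854
gripper_force: 0.0
turn [0.067  0.0699 0.1715] shift mm [ 2.8 -1.6 -6.8]
[ 0.343  0.774 -0.809  0.95   0.477  1.903 -0.199]
```

Run:
```python
from h import *
R,p=hpose(0,a0=-.22,back=.09); rel(R,p)
```

```text
turn [-0.0926  0.0559  0.1766] shift mm [ 4.  -8.7 -6.8]
```

```bash
python3 -m creep '-0.093 0.056 0.177 4 -8.7 -7 1; -0.093 0.056 0.177 4 -8.7 -7 1; -0.093 0.056 0.177 4 -8.7 -7 1';  python3 - <<'E'
from h import *
from bench import status,grab_frame,camera_model
R,p=hpose(0,a0=-.22); rel(R,p); print(status.get_obs()["joints"].round(3))
o=status.get_obs(); R0=Rot.from_rotvec(o["orientation"]).as_matrix()
m=camera_model("wrist"); p_,d=grab_frame("wrist"); W=cloud(d,m); Wd=(W-C)@drumR()*1000
k=(d>0)&(Wd[...,0]>112)&(Wd[...,2]>35)&(Wd[...,2]<65)&(abs(Wd[...,1])<35)&(Wd[...,0]<150)&(p_.max(2)>80)
q=Wd[k]; print("handle in drum",len(q),q.mean(0).round(1),q.min(0).round(1),q.max(0).round(1)); t=((W[k]-o["tcp_pos"])@R0*1000); print("in tool",t.mean(0).round(1),t.min(0).round(1),t.max(0).round(1))
cv2.imwrite("pics/w4.png",p_[:,:,::-1])
E
```

```text
clock: 8.95
tcp_pos: [0.6929, -0.0594, 0.3473]
orientation: [-2.185, -2.018, 0.218]
contact_force: [0.1, -0.3, 0.4]
grip_width: 0.0857
gripper_force: 0.0
turn [0.0037 0.0009 0.0078] shift mm [ 0.9  0.7 91.9]
[ 0.412  0.694 -0.82   1.051  0.41   1.776 -0.362]
handle in drum 1768 [131.2   1.6  53.1] [124.6 -35.   44.6] [134.9  35.   56.8]
in tool [ 2.4  2.7 41.2] [-34.2  -2.9  38.3] [35.8  8.7 47.2]
```

View pics/w4.png

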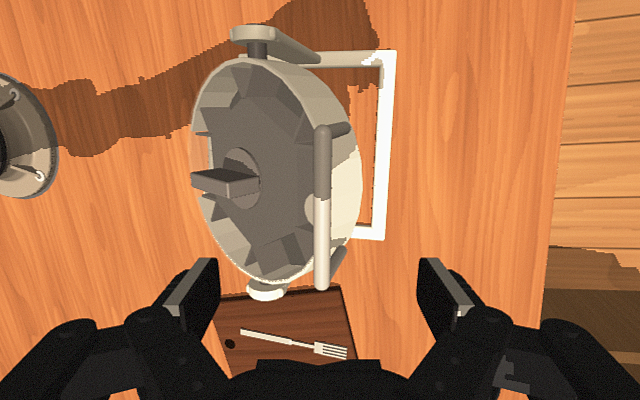

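The handle bar (322,205) lies between the open fingers, 3 mm off centre. I go down and grip it.

```bash
python3 -m creep '0 0 0 1 2.8 45 1; 0 0 0 1 2.8 75 1; 0 0 0 1 2.8 89 1; 0 0 0 1 2.8 89 1; 0 0 0 1 2.8 89 -1; 0 0 0 1 2.8 89 -1; 0 0 0 1 2.8 89 -1; 0 0 0 1 2.8 89 -1; 0 0 0 1 2.8 89 -1; 0 0 0 1 2.8 89 -1' 30
python3 - <<'E'
from h import *
from bench import status
o=status.get_obs(); R0=Rot.from_rotvec(o["orientation"]).as_matrix(); print(o["joints"].round(3))
# rows: rotate current pose rigidly about pivot axis (drum's y) by -q... sign: handle moves to -x
for q in (.18,.36,.54,.72,.9):
    T=drumR(q)@drumR(0).T; rel(T@R0,C+T@(o["tcp_pos"]-C),R0,o["tcp_pos"])
E
```

```text
clock: 10.25
tcp_pos: [0.6764, -0.0567, 0.2602]
orientation: [-2.186, -2.015, 0.217]
contact_force: [-2.2, -0.5, 5.2]
grip_width: 0.0108
gripper_force: 29.5
[ 0.457  0.71  -0.822  1.236  0.42   1.599 -0.396]
turn [-1.8e-01 -1.1e-03 -1.0e-04] shift mm [  0.1 -15.3  -9.6]
turn [-3.6e-01 -2.2e-03 -2.0e-04] shift mm [  0.2 -32.1 -16.3]
turn [-5.4e-01 -3.3e-03 -4.0e-04] shift mm [  0.3 -49.9 -19.9]
turn [-7.2e-01 -4.3e-03 -5.0e-04] shift mm [  0.4 -67.9 -20.2]
turn [-9.0e-01 -5.4e-03 -6.0e-04] shift mm [  0.5 -85.8 -17.4]
```

```bash
python3 -m creep '-0.09 0 0 0 -7.4 -5.1 -1; -0.18 0 0 0 -15.3 -9.6 -1; -0.27 0 0 0 -23.6 -13.3 -1; -0.36 0 0 0 -32.1 -16.3 -1; -0.36 0 0 0 -32.1 -16.3 -1' 30
python3 - <<'E'
from h import *
from bench import status
o=status.get_obs(); print(o["joints"].round(3))
R0=Rot.from_rotvec(np.array([-2.186,-2.015,.217])).as_matrix(); p0=np.array([.6764,-.0567,.2602])
R1=Rot.from_rotvec(o["orientation"]).as_matrix()
T=drumR(.36)@drumR(0).T; rel(T@R0,C+T@(p0-C))
for q in (.45,.54,.63,.72,.81,.9):
    T=drumR(q)@drumR(.36).T; rel(T@R1,C+T@(o["tcp_pos"]-C),R1,o["tcp_pos"])
E
```

```text
clock: 10.88
tcp_pos: [0.6473, -0.0542, 0.2825]
orientation: [2.23, 2.056, 0.149]
contact_force: [-2.0, 2.2, -3.0]
grip_width: 0.0103
gripper_force: 30.9
[ 0.659  0.436 -0.919  1.611  0.419  1.143 -0.424]
turn [ 0.0002 -0.0009  0.0004] shift mm [ 0.   1.4 -0.3]
turn [-0.09   -0.0006 -0.0002] shift mm [ 0.1 -7.4 -5. ]
turn [-0.18   -0.0011 -0.0003] shift mm [  0.1 -15.3  -9.4]
turn [-0.27   -0.0017 -0.0005] shift mm [  0.2 -23.4 -13. ]
turn [-0.36   -0.0022 -0.0006] shift mm [  0.2 -31.9 -15.8]
turn [-0.45   -0.0028 -0.0008] shift mm [  0.3 -40.6 -17.9]
turn [-0.54   -0.0033 -0.0009] shift mm [  0.3 -49.5 -19.2]
```

Forces are low and tracking is good, so I carry on to 0.9.

```bash
python3 -m creep '-0.09 0 0 0 -7.4 -5 -1; -0.18 0 0 0 -15.3 -9.4 -1; -0.27 0 0 0 -23.4 -13 -1; -0.36 0 0 0 -31.9 -15.8 -1; -0.45 0 0 0 -40.6 -17.9 -1; -0.54 0 0 0 -49.5 -19.2 -1; -0.54 0 0 0 -49.5 -19.2 -1; -0.54 0 0 0 -49.5 -19.2 -1'
cat > chk.py <<'E'
from h import *
import sys
from bench import status,grab_frame,camera_model
o=status.get_obs(); print(o["joints"].round(3))
R0=Rot.from_rotvec(np.array([-2.186,-2.015,.217])).as_matrix(); R1=Rot.from_rotvec(o["orientation"]).as_matrix()
print("tool turned since grasp",Rot.from_matrix(R0.T@R1).as_rotvec().round(3))
p,d=grab_frame("scene"); W=cloud(d,camera_model("scene"))
b=p[190:300,200:340]; cv2.imwrite(sys.argv[1],cv2.resize(p[150:300,170:350],None,fx=4,fy=4,interpolation=cv2.INTER_CUBIC)[:,:,::-1])
s=(p.min(2)>130)&(d>0)&(np.hypot(W[...,0]-.505,W[...,1]+.045)<.06)&(W[...,2]>.005)&(W[...,2]<.06)
print("white pts in bowl",s.sum(), W[s].mean(0).round(3) if s.any() else '')
E
python3 chk.py pics/s1.png
```

```text
clock: 11.88
tcp_pos: [0.5971, -0.0499, 0.2935]
orientation: [1.893, 1.745, 0.62]
contact_force: [-1.8, 1.6, -5.8]
grip_width: 0.0106
gripper_force: 31.5
[ 0.956  0.025 -1.012  2.145  0.324  0.322 -0.403]
tool turned since grasp [-0.897  0.001 -0.001]
white pts in bowl 1 [ 0.56  -0.021  0.037]
```

View pics/s1.png

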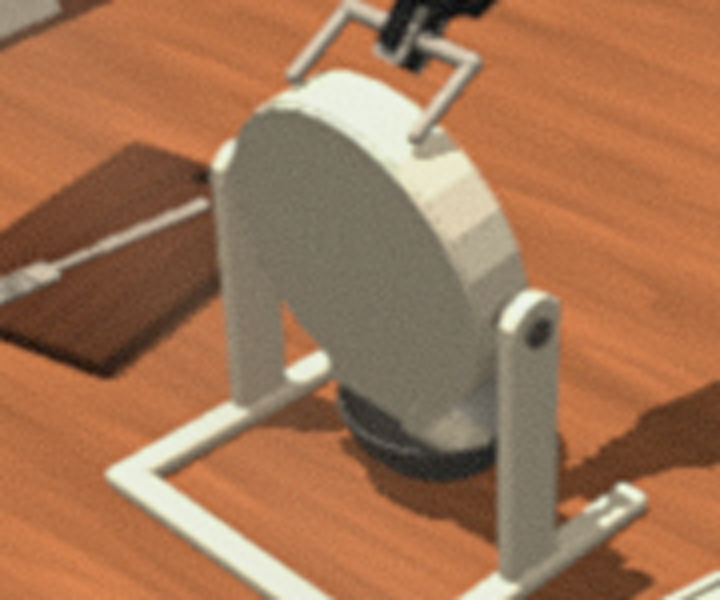

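The drum is tipped to about 0.9, with the bowl (425,440) mostly hidden behind it. I wait half a second and look from the top.

```bash
python3 -m creep '0 0 0 0 0 0 -1; 0 0 0 0 0 0 -1; 0 0 0 0 0 0 -1; 0 0 0 0 0 0 -1'
python3 - <<'E'
from h import *
from bench import grab_frame,camera_model
vs=[]
for n,(a,b,c,e) in (("top",(150,270,280,420)),("wrist",(0,400,0,640))):
    p,d=grab_frame(n); W=cloud(d,camera_model(n))
    s=(d>0)&(p.min(2)>90)&(np.hypot(W[...,0]-.55,W[...,1]+.045)<.065)&(W[...,2]>.004)&(W[...,2]<.06)
    print(n,s.sum(),W[s].mean(0).round(3) if s.any() else '',(W[s].min(0).round(3),W[s].max(0).round(3)) if s.any() else '')
    vs.append(cv2.resize(p[a:b,c:e],(400,300 if n=="top" else 250)))
cv2.imwrite("pics/v.png",np.vstack(vs)[:,:,::-1])
E
```

```text
clock: 12.42
tcp_pos: [0.597, -0.0499, 0.2936]
orientation: [1.892, 1.743, 0.622]
contact_force: [5.0, 3.1, -13.8]
grip_width: 0.0108
gripper_force: 30.6
top 4 [0.51  0.005 0.055] (array([ 0.499, -0.006,  0.053]), array([0.519, 0.011, 0.057]))
wrist 4613 [ 0.529 -0.049  0.023] (array([ 0.492, -0.101,  0.004]), array([0.579, 0.02 , 0.058]))
```

View pics/v.png

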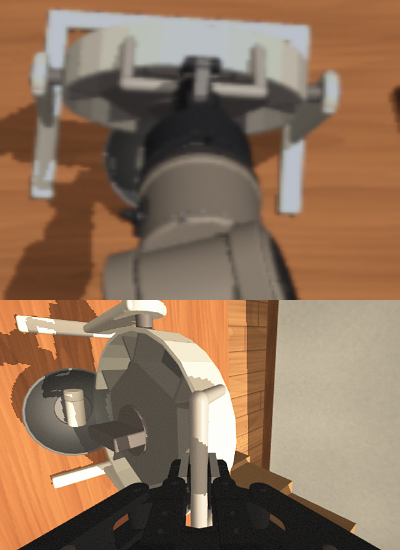

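The lower (wrist) half shows the tube in the bowl at (75,405). Now I lean the drum back.

Run:
```python
from h import *
from bench import status
o=status.get_obs(); R0=Rot.from_rotvec(o["orientation"]).as_matrix()
for q in np.r_[.78:.0:-.13,0,-.01]:
    T=drumR(q)@drumR(.897).T; print(q.round(2),end=' '); rel(T@R0,C+T@(o["tcp_pos"]-C),R0,o["tcp_pos"])
```

```text
0.78 turn [0.117  0.0004 0.0007] shift mm [-0.1  8.8  7.5]
0.65 turn [0.247  0.0008 0.0014] shift mm [-0.2 17.4 17. ]
0.52 turn [0.377  0.0012 0.0022] shift mm [-0.2 24.7 27.5]
0.39 turn [0.507  0.0016 0.0029] shift mm [-0.3 30.6 38.9]
0.26 turn [0.637  0.002  0.0037] shift mm [-0.4 35.  50.9]
0.13 turn [0.767  0.0024 0.0044] shift mm [-0.5 37.7 63.4]
0.0 turn [0.897  0.0028 0.0052] shift mm [-0.6 38.9 76.2]
-0.01 turn [0.907  0.0028 0.0052] shift mm [-0.6 38.9 77.2]
```

```bash
python3 -m creep '0.117 0 0 0 8.8 7.5 -1; 0.247 0 0.001 0 17.4 17 -1; 0.377 0 0.002 0 24.7 27.5 -1; 0.507 0 0.003 0 30.6 39 -1; 0.637 0 0.003 0 35 51 -1; 0.767 0 0.004 0 37.7 63.4 -1; 0.85 0 0.005 0 38.5 71.5 -1; 0.897 0 0.005 0 38.9 76.2 -1; 0.907 0 0.005 0 38.9 77.2 -1; 0.907 0 0.005 0 38.9 77.2 -1'
python3 - <<'E'
from h import *
from bench import status
o=status.get_obs(); R0=Rot.from_rotvec(np.array([-2.186,-2.015,.217])).as_matrix()
rel(R0,np.array([.6764,-.0567,.2602])); print(o["joints"].round(3))
E
```

```text
clock: 13.78
tcp_pos: [0.6757, -0.056, 0.2587]
orientation: [-2.184, -2.003, 0.222]
contact_force: [-8.0, 3.6, -4.0]
grip_width: 0.0107
gripper_force: 31.8
turn [-0.0092 -0.0039 -0.0043] shift mm [-0.7  0.4 -1.6]
[ 0.47   0.726 -0.853  1.23   0.435  1.614 -0.413]
```

```bash
python3 -m creep '0 0 0 0 1.8 0.9 -1; 0 0 0 0 1.8 0.9 -1; 0 0 0 0 1.8 0.9 -1'; python3 -m creep '0 0 0 0 0 0 1; 0 0 0 0 0 0 1; 0 0 0 0 0 0 1; 0 0 0 0 0 -40 1; 0 0 0 0 0 -90 1; 0 0 0 0 0 -120 1; 0 0 0 0 0 -120 1; 0 0 0 0 0 -120 1'
python3 - <<'E'
from h import *
from bench import status,grab_frame,camera_model
D=drumR()
vs=[]
for n,(a,b,c,e) in (("top",(125,245,275,415)),("wrist",(0,400,0,640))):
    m=camera_model(n); p,d=grab_frame(n); W=cloud(d,m); Wd=(W-C)@D*1000
    k=(d>0)&(Wd[...,0]>112)&(Wd[...,2]>35)&(Wd[...,2]<65)&(abs(Wd[...,1])<30)&(Wd[...,0]<150)&(p.max(2)>80)
    q=Wd[k]; print(n,"handle",len(q),q.mean(0).round(1),q.min(0).round(1),q.max(0).round(1)) if len(q) else print(n,0)
    if n=="top":
        W0=cloud(np.load("top0d.npy"),m); Wd0=(W0-C)@D*1000; k=(np.abs(Wd0[...,0]-126)<12)&(abs(Wd0[...,2]-50)<12)&(abs(Wd0[...,1])<30); q0=Wd0[k]; print("before",len(q0),q0.mean(0).round(1),q0.max(0).round(1))
        b=(d>0)&(W[...,2]>.03)&(W[...,2]<.07)&(np.hypot(W[...,0]-.5,W[...,1]+.045)<.07); b0=(W0[...,2]>.03)&(W0[...,2]<.07)&(np.hypot(W0[...,0]-.5,W0[...,1]+.045)<.07)
        print("bowl",b.sum(),W[b].mean(0).round(4),b0.sum(),W0[b0].mean(0).round(4))
    vs.append(cv2.resize(p[a:b_ if False else b.shape[0] and (245 if n=="top" else 400),c:e],(400,300 if n=="top" else 250)))
cv2.imwrite("pics/v2.png",np.vstack(vs)[:,:,::-1])
E
```

```text
clock: 14.15
tcp_pos: [0.6757, -0.056, 0.2587]
orientation: [-2.182, -2.003, 0.225]
contact_force: [-13.5, 3.8, 1.6]
grip_width: 0.0102
gripper_force: 32.3
clock: 15.15
tcp_pos: [0.7041, -0.0596, 0.3741]
orientation: [-2.186, -2.006, 0.222]
contact_force: [-0.2, -0.9, 0.1]
grip_width: 0.0855
gripper_force: 0.0
top handle 136 [1.288e+02 1.000e-01 5.340e+01] [121.8 -29.5  47.6] [134.5  28.7  59. ]
before 137 [1.288e+02 1.000e-01 5.340e+01] [134.1  28.7  59.6]
bowl 203 [ 0.5002 -0.0436  0.047 ] 202 [ 0.4994 -0.0439  0.0468]
wrist handle 1209 [131.1   1.2  53.1] [123.  -30.   46.7] [135.1  30.   56.6]Traceback (most recent call last):
  File "<stdin>", line 13, in <module>
AttributeError: 'int' object has no attribute 'shape'
```

The handle is back exactly at its starting place, against the stop, and the bowl has not moved. I take one last look.

Run:
```python
from h import *
from bench import grab_frame
t=cv2.resize(grab_frame("top")[0][125:245,275:415],(400,343)); w=cv2.resize(grab_frame("wrist")[0],(400,250))
cv2.imwrite("pics/v3.png",np.vstack([t,w])[:,:,::-1])
```

```text
(no output)
```

View pics/v3.png

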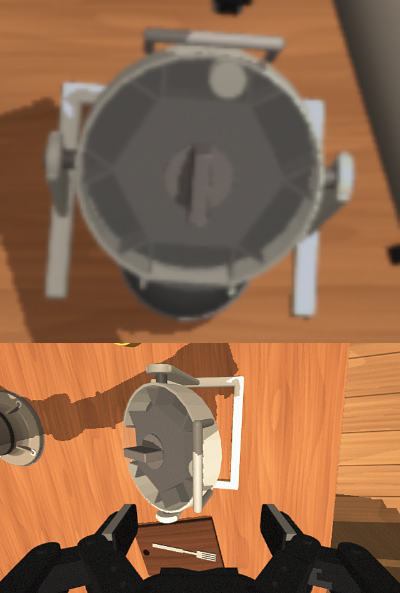

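The pot is still in its pocket (228,78), the mouth pocket is empty, the drum is back and the gripper is clear.

```bash
python3 -c "
from bench import r
print(r.hand_in())"
```

```text
the job is handed in; nothing more can be done
None
```

The job is handed in: the tube is in the bowl, the pot is still in the carousel, the drum is leaned fully back on its stop, the bowl has not moved, and the arm touched nothing else on the shelf (about 15 s of the 54 s used).

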